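# Set out the doming station

## Robot

A 6-joint arm with a two-finger parallel gripper is mounted at the origin on a cart in front of the work surface, level with it; the furniture and walls round the work are solid. World frame = base frame: x ahead of the robot, y to its left, z up, the work surface at z = 0. Lengths are in m, angles in rad, forces in N, time in s.
With the tool pointing down it reaches from about 0.225 to 0.875 m from the base axis. Payload 3.4 kg.
Tool frame: the origin (TCP) lies at the very end of the fingers, on their centre line; the grasp point (between the pads) lies behind it (manip.grasp_offset is the z of the grasp point in the tool frame, in m); z points along the fingers, y is the line along which they close (so a half turn about z gives the same grasp; the last joint's range is limited). The gripper opens to 85 mm and grips with 20 to 120 N. Pads are 22 mm wide; open, the fingers measure 114 mm over their backs; the gripper's body (76 mm by 85 mm) begins 54 mm behind the grasp point. The pads swing forward as they close: fully open they stand 13 mm farther back than shut.
Start: joints at [-1.408, 0.276, 1.505, -0, 1.361, -0.121], TCP at [0.161, -0.552, 0.231] pointing down, gripper open.
Joint ranges: [-2.89, 2.89], [-0.75, 2.08], [0.22, 2.7], [-1.18, 4.32], [0.11, 2.71], [-2.7, 2.7]. Speed limits (rad/s): [2.57, 2.57, 3.14, 3.14, 3.14, 3.14].

## Interface

Orientations are given as a unit quaternion [w, x, y, z].
In Python, from rig import manip gives the robot as it stands.
- The arm moves only by the shell command python3 -m pendant 'ROWS' [FORCE]. ROWS is JSON, a list of rows, each an object of numbers: "dx", "dy", "dz": the shift along the tool's x, y, z in m; "rx", "ry", "rz": the turn, a rotation vector about the tool's x, y, z in degrees; "hand": the finger opening in m, from 0 to 0.0854. In form: [{"dx": .., "dy": .., "dz": .., "rx": .., "ry": .., "rz": .., "hand": ..}, ...]. A call has 1 to 12 rows; each row shifts and turns the commanded pose from where the row before left it, along the tool's axes as they then stand; what a row does not reach is not made up. A row lasts 1/12 s, in which the tool goes at most 41.7 mm and 7.16 degrees, less where a joint would pass 70% of its speed; a pose out of reach is approached as far as the arm can. A call is refused whole if a number of a shift passes 0.0417 or a number of a turn 7.16, either way. A call with a gripper value outside its range is refused whole. The fingers move at their own pace and stop on an object; FORCE is the grip in N (left out, the last holds). Time passes only in rows, so rows that do not move let the fingers close. It gives the time, the measured TCP pose, the force, the opening and the grip force at its end, in the units of the state.
- manip.get_state(): the state, without advancing time (a new reading comes with each control period).
- manip.get_image(name): name is "scene" or "top"; returns a dict with "frame" (480x640x3 uint8, red, green, blue), "fx", "fy", "cx", "cy" (pixels), "position" and "attitude" of the camera in the world. Camera axes: x right, y up, looking along -z (the intrinsics and any distortion apply to the point x, -y, -z); pixel columns grow to the right and rows downward; lengths in m; the calibration is good to about 2 mm. A picture is of the moment at which its call begins. There is no depth.
- manip.sign_off(): hands the job in; it is judged then, once.
The state is a dict: "clock": time; "qpos": joint angles; "qd": joint speeds; "effort": joint torques, N m; "position": TCP position; "ee_rot": TCP orientation; "contact_force": force on the tool from outside, world axes, zero at the start; "moment": the same for the moment, N m; "width": finger opening in m; "gripper_force": force on a finger pad.
Only numpy, scipy, OpenCV 4.12 (cv2) and the standard library are available. Lean on these libraries where they do the work, as an engineer would, in place of code of your own. Each camera call takes 0.05 s, during which the arm holds its last target. There are 200 camera calls.

## Task

Set up the bench for doming round the flat steel block, in this order: stand the brass doming block on the middle of the steel block with their sides square; then stand the tin of punches straight out from the middle of the steel block's left side, 20 cm away centre to centre; then the bottle straight out from the middle of its back side (the one away from you), 10 cm centre to centre; and last the tall slim pot midway between the steel block and the tin. Everything must stand upright and be let go before the next is taken; leave the squat pot where it is.

Things in the scene. Friction and masses are not known exactly. Their poses are not given: they have to be found in the camera images.
- bench_block: Polished flat steel bench block, 70 x 70 mm, 18 mm thick, lying fixed on the table; the anchor of the layout. Origin at the centre of its underside; its top is 18 mm above. Its yaw is at most 0.25 rad either way: its own +x points out of its back side (away from the robot), its own +y out of its left side (seen from the robot); 'straight out' is along these axes.
- doming_block: Brass doming (dapping) cube, 40 x 40 x 40 mm, about 0.5 kg, with a round hollow in each face; stands on the table at the start. Origin at the centre of its underside, x and y square to its sides.
- punch_tin: Round open grey metal tin full of upright punches, 55 mm across, wall 50 mm high, 62 mm to the top of the punches, about 0.25 kg. Grasp round the outside of the wall. Origin at the centre of its underside, z up along its axis.
- oil_bottle: Round squeeze bottle with a screw cap, body 37 mm across up to about 80 mm, shoulder narrowing to 94 mm, cap 19 mm across, 105 mm high in all, about 0.11 kg. Grasp round the body. Origin at the centre of its underside, z up along its axis.
- tall_pot: The taller and slimmer of the two small round lidded plastic pots: 46 mm high, body 35 mm and lid 36 mm across, about 0.05 kg. Origin at the centre of its underside, z up along its axis.
- squat_pot: The lower and wider of the two small round lidded plastic pots: 34 mm high, 40 mm across. Not part of the layout; stays where it stands. Origin at the centre of its underside, z up along its axis.
Not all that is in view belongs to the job. Of the things like the tall_pot, leave any that is green; of the rest the smaller one is meant.

How it is judged:
On the way, in this order (a step that is already met when the one before it is completed fails the run):
1. the brass doming block stands on the middle of the steel block, square with it, and is let go (x of doming_block in the frame of bench_block between -0.01 and 0.01 m and y of doming_block in the frame of bench_block between -0.01 and 0.01 m and height (world z) of doming_block between 0.013 and 0.023 m and angle between doming_block's own z axis and vertical below 0.1 rad and linear speed of doming_block below 0.03 m/s and angular speed of doming_block below 0.3 rad/s and contact force between the fingers and doming_block below 0.2 N and (angle between the x axis of doming_block and the x axis of bench_block, either way round below 0.17 rad or angle between the x axis of doming_block and the y axis of bench_block, either way round below 0.17 rad)), for 0.2 s.
2. the tin of punches stands straight out from the left side of the steel block, 20 cm centre to centre, and is let go (x of punch_tin in the frame of bench_block between -0.016 and 0.016 m and y of punch_tin in the frame of bench_block between 0.184 and 0.216 m and height (world z) of punch_tin between -0.005 and 0.006 m and angle between punch_tin's own z axis and vertical below 0.1 rad and linear speed of punch_tin below 0.03 m/s and angular speed of punch_tin below 0.3 rad/s and contact force between the fingers and punch_tin below 0.2 N), for 0.2 s.
3. the bottle stands straight out behind the steel block, 10 cm centre to centre, and is let go (x of oil_bottle in the frame of bench_block between 0.084 and 0.116 m and y of oil_bottle in the frame of bench_block between -0.016 and 0.016 m and height (world z) of oil_bottle between -0.005 and 0.006 m and angle between oil_bottle's own z axis and vertical below 0.1 rad and linear speed of oil_bottle below 0.03 m/s and angular speed of oil_bottle below 0.3 rad/s and contact force between the fingers and oil_bottle below 0.2 N), for 0.2 s.
4. the tall slim pot stands midway between the steel block and the tin, and is let go (x of tall_pot in the frame of bench_block between -0.016 and 0.016 m and y of tall_pot in the frame of bench_block between 0.084 and 0.116 m and height (world z) of tall_pot between -0.005 and 0.006 m and angle between tall_pot's own z axis and vertical below 0.1 rad and linear speed of tall_pot below 0.03 m/s and angular speed of tall_pot below 0.3 rad/s and contact force between the fingers and tall_pot below 0.2 N), for 0.2 s.
At the end, for the whole second after the job is handed in: Doming block on the steel block, centred within 10 mm and square within 10 degrees; on the table, within 16 mm along each axis of the steel block, measured from its centre: tin 200 mm left, bottle 100 mm behind, tall pot 100 mm left. All upright, released, at rest (all of step 1 and all of step 2 and all of step 3 and all of step 4); the robot touches nothing.
It fails at once if the squat pot is shifted by more than 30 mm (distance of squat_pot from where it was at the start of the episode above 0.03 m).
It also fails if it takes over 115 s, if anything falls off the work surface, if the arm or the gripper's body presses on something with over 40 N, if the wrist force passes 120 N, or if a joint passes its speed limit or range.

## Working session

There is one attempt and no reset: what is moved stays moved. The work goes in short steps, Python scripts to look and compute and a shell command to move; the robot and the scene stay as the last step left them, time stands still between calls to the robot, and variables do not carry over. Pictures are saved under pics/ and viewed, at most 14 in all, crops included, and the job is handed in when it is done.

```bash
mkdir -p pics; ls; python3 - <<'E'
from rig import manip
import cv2
s=manip.get_state();print(s, manip.grasp_offset)
for n in("scene","top"):
    d=manip.get_image(n);cv2.imwrite(f"pics/{n}0.png",d["frame"][...,::-1])
    print({k:v for k,v in d.items() if k!="frame"})
E
```

```text
pics
{'clock': 0.0, 'qpos': array([-1.40799704e+00,  2.76565108e-01,  1.50616814e+00, -4.12432370e-05,
        1.36073112e+00, -1.20946295e-01]), 'qd': array([ 8.56326639e-04, -6.45224992e-04, -8.95948691e-05, -2.57784004e-03,
       -1.89261347e-03,  1.26380241e-03]), 'effort': array([-1.84939272e-03, -4.16782165e+01, -2.45812118e+01, -5.71231285e-04,
        1.11082866e-02,  2.52466144e-06]), 'position': array([ 0.16089165, -0.55144584,  0.23044283]), 'ee_rot': array([-9.35234349e-04,  9.89951880e-01,  1.41401549e-01, -3.97427176e-05]), 'contact_force': array([ 0.38716649, -0.24295946,  1.67266974]), 'moment': array([0.01200275, 0.02227294, 0.05876784]), 'gripper_force': 0.0, 'width': 0.0852996788539642} -0.0187
{'fx': 524.0364925049602, 'fy': 524.0364925049602, 'cx': 322.82403477726444, 'cy': 237.18032757395378, 'position': array([-0.04069837,  0.56569822,  0.86675908]), 'attitude': array([-0.32792787, -0.14183877,  0.3474195 ,  0.86697449])}
{'fx': 485.30727470272853, 'fy': 485.30727470272853, 'cx': 321.5430982472148, 'cy': 247.20178585917455, 'position': array([0.41877941, 0.00481589, 1.1704839 ]), 'attitude': array([-0.70639254, -0.01778844,  0.03015791,  0.70695379])}
```

View pics/scene0.png

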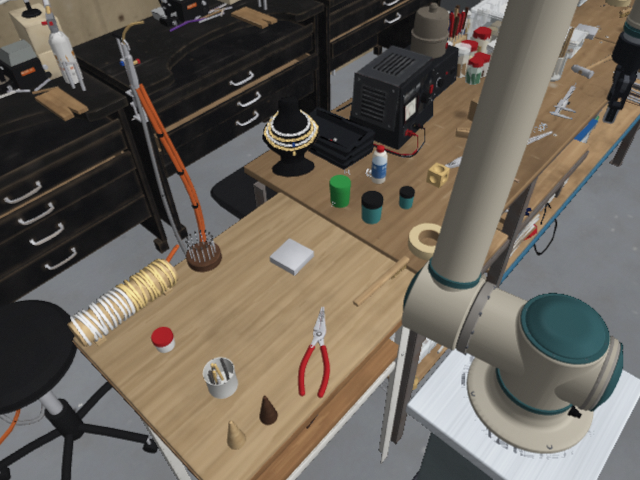

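View pics/top0.png

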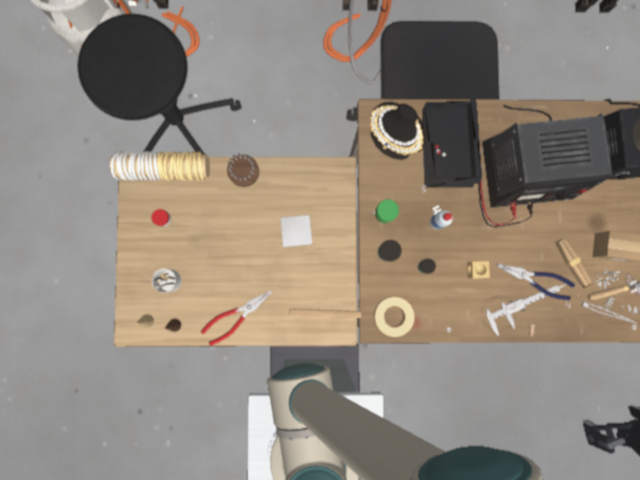

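```bash
python3 - <<'E'
import cv2,numpy as np
t=cv2.imread("pics/top0.png");s=cv2.imread("pics/scene0.png")
r=lambda a,k:cv2.resize(a,None,fx=k,fy=k,interpolation=cv2.INTER_CUBIC)
a=r(t[190:290,360:500],5); b=r(s[135:235,320:460],5) # each 700x500
cv2.imwrite("pics/c1.png",np.vstack([r(t[195:285,370:500],6)]))
cv2.imwrite("pics/c2.png",r(s[140:220,325:455],6))
c=np.vstack([r(t[190:300,140:320],4.4)]);cv2.imwrite("pics/c3.png",c);print(c.shape)
E
```

```text
(484, 792, 3)
```

View pics/c1.png

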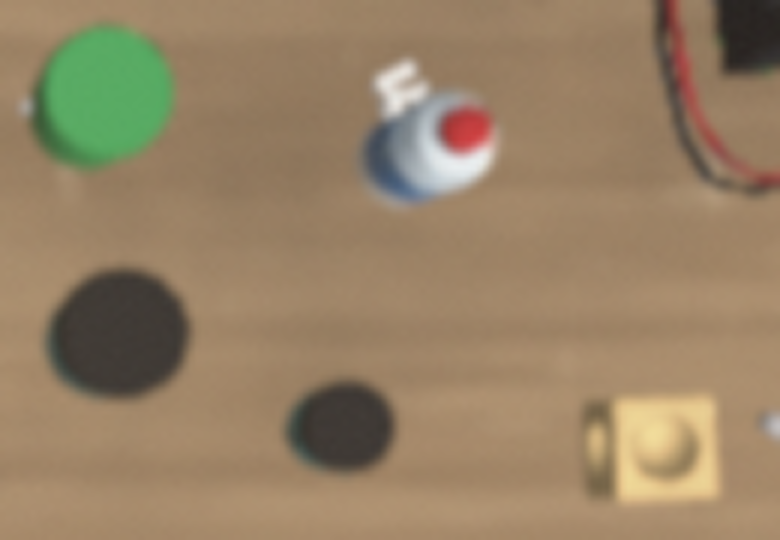

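View pics/c2.png

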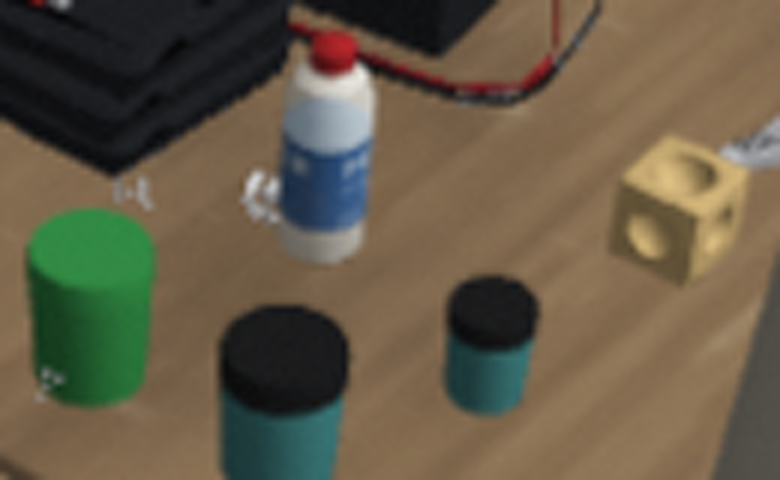

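View pics/c3.png

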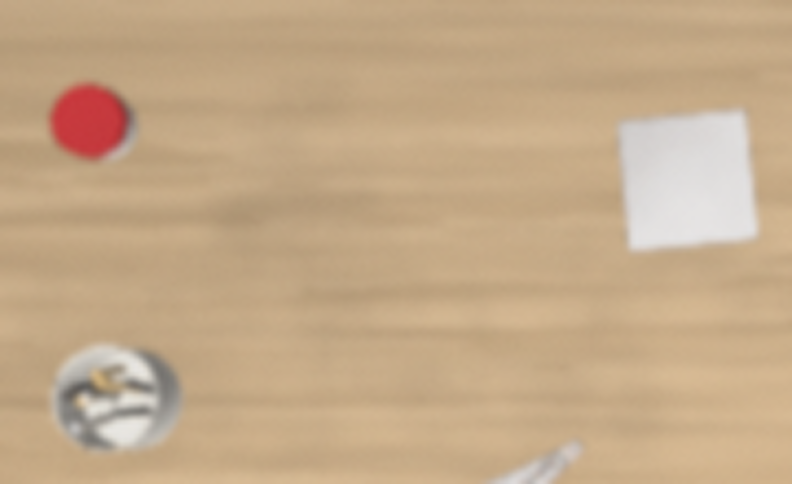

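The scene shows the steel block at top (297,231), the tin at (163,280), the red-lidded squat pot at (160,217), the bottle at (447,216) and the brass cube at (481,270). Three things could be the tall pot: green (388,211), large teal (389,250) and small teal (428,266). Green is excluded, so the smaller teal one is meant, and the crops confirm it.

```bash
cat > h.py <<'E'
import numpy as np
from scipy.spatial.transform import Rotation as R
C={"top":(485.30727,321.5431,247.20179,[0.41877941,0.00481589,1.1704839],[-0.70639254,-0.01778844,0.03015791,0.70695379]),
"scene":(524.0365,322.82403,237.18033,[-0.04069837,0.56569822,0.86675908],[-0.32792787,-0.14183877,0.3474195,0.86697449])}
def rot(q): return R.from_quat([q[1],q[2],q[3],q[0]])
def ray(n,uv,z):
    f,cx,cy,p,q=C[n];p=np.array(p)
    d=rot(q).apply([(uv[0]-cx)/f,-(uv[1]-cy)/f,-1]);return p+d*(z-p[2])/d[2]
def proj(n,P):
    f,cx,cy,p,q=C[n];c=rot(q).inv().apply(np.array(P)-p)
    return np.array([cx+f*c[0]/-c[2],cy-f*c[1]/-c[2]])
def un(x,y,k,o): return ((x+.5)/k-.5+o[0],(y+.5)/k-.5+o[1])
# target in tool frame steps: delta from current TCP (tool down assumed) 
def delta(target,yaw=None):
    from rig import manip
    s=manip.get_state();r=rot(s["ee_rot"]);d=r.inv().apply(np.array(target)-s["position"])
    yt=r.apply([0,1,0]);a=np.degrees(np.arctan2(yt[1],yt[0]))
    out=f"tool delta {np.round(d,4)} fingeryaw {a:.2f} tilt {np.degrees(np.arccos(-r.apply([0,0,1])[2])):.2f}"
    if yaw is not None:
        e=(yaw-a+90)%180-90; out+=f" rz needed {-e:.2f}"
    print(out,"clock",round(s["clock"],2),"width",round(s["width"],4))
E
python3 - <<'E'
from h import *
np.set_printoptions(precision=4,suppress=True)
o3=(140,190);o1=(370,195)
st=np.array([ray("top",un(x,y,4.4,o3),.018) for x,y in[(620,123),(744,110),(758,237),(630,249)]])
cb=np.array([ray("top",un(x,y,6,o1),.04) for x,y in[(613,399),(716,396),(719,498),(619,502)]])
def sq(c):
    e=[c[1]-c[0],c[2]-c[1],c[3]-c[2],c[0]-c[3]]
    print(c.mean(0),"sides",[round(np.linalg.norm(v),4) for v in e],"edge ang mod 90",[round(np.degrees(np.arctan2(v[1],v[0]))%90,1) for v in e])
sq(st);sq(cb)
tin=ray("top",un(106,397,4.4,o3),.05);bo=ray("top",un(467,130,6,o1),.105);pot=ray("top",un(349,425,6,o1),.046);red=ray("top",un(89,121,4.4,o3),.034)
for n,p in dict(tin=tin,bottle=bo,pot=pot,red=red,steel=st.mean(0),cube=cb.mean(0)).items():print(n,p,"scene",proj("scene",p), "base",proj("scene",[p[0],p[1],0]))
for y in(0,):print([proj("top",[.2,.1,0]),proj("top",[.5,-.4,0])])
c=cb.mean(0);delta([c[0],c[1],.2])
E
```

```text
[0.5371 0.0455 0.018 ] sides [np.float64(0.0676), np.float64(0.0696), np.float64(0.0695), np.float64(0.0688)] edge ang mod 90 [np.float64(6.1), np.float64(6.3), np.float64(5.4), np.float64(4.7)]
[ 0.4435 -0.3877  0.04  ] sides [np.float64(0.0405), np.float64(0.0398), np.float64(0.0393), np.float64(0.0402)] edge ang mod 90 [np.float64(1.6), np.float64(0.3), np.float64(2.2), np.float64(2.1)]
tin [0.42   0.3469 0.05  ] scene [218.5548 370.1407] base [222.9848 384.259 ]
bottle [ 0.56   -0.2935  0.105 ] scene [380.4925 146.5244] base [377.9981 180.0603]
pot [ 0.4526 -0.2619  0.046 ] scene [406.8446 190.4799] base [405.0132 204.8051]
red [0.5667 0.3638 0.034 ] scene [162.4641 334.6233] base [166.6475 344.5028]
steel [0.5371 0.0455 0.018 ] scene [291.8518 253.5545] base [292.3435 259.0203]
cube [ 0.4435 -0.3877  0.04  ] scene [439.103  168.7934] base [436.8886 181.1599]
[array([272.9343, 372.6772]), array([479.5324, 246.4661])]
tool delta [ 0.3172 -0.0781  0.0307] fingeryaw -73.74 tilt 0.09 clock 0.1 width 0.0855
```

```bash
python3 -m pendant '[{"rz":-7},{"rz":-7},{"rz":-7},{"rz":-7},{"rz":-7},{"rz":-7},{"rz":-7},{"rz":-7},{"rz":-7},{"rz":-7},{"rz":-5.2},{}]' 40; python3 -c "
from h import *
delta([.4435,-.3877,.12],1.5)"
```

```text
tool delta [ 0.3171 -0.078   0.1107] fingeryaw -73.74 tilt 0.09 rz needed -75.24 clock 0.1 width 0.0855invalid input
```

```bash
python3 -m pendant '[{"rz":-7},{"rz":-7},{"rz":-7},{"rz":-7},{"rz":-7},{"rz":-7},{"rz":-7},{"rz":-7},{"rz":-7},{"rz":-7},{"rz":-5.2},{"dx":0}]' 40; python3 -c "
from h import *
delta([.4435,-.3877,.12],1.5)"
```

```text
tool delta [ 0.3171 -0.078   0.1107] fingeryaw -73.74 tilt 0.09 rz needed -75.24 clock 0.1 width 0.0855invalid input
```

```bash
python3 -m pendant '[{"dx":0,"dy":0,"dz":0,"rx":0,"ry":0,"rz":-7,"hand":0.085},{"dx":0,"dy":0,"dz":0,"rx":0,"ry":0,"rz":-7,"hand":0.085}]' 40;echo; python3 -m pendant '[{"rz":-7,"hand":0.085}]' ; python3 -m pendant '[{"rz":-7}]'; python3 -c "
from h import *
delta([.4435,-.3877,.12],1.5)"
```

```text
clock: 0.27
position: [0.1609, -0.5517, 0.2307]
ee_rot: [-0.001, 0.965, 0.264, 0.0]
contact_force: [-0.4, 0.6, 0.1]
width: 0.0849
gripper_force: 0.0

tool delta [0.3267 0.0028 0.1109] fingeryaw -59.41 tilt 0.07 rz needed -60.91 clock 0.27 width 0.0849invalid input
invalid input
```

```bash
python3 -m pendant '[{"dx":0,"dy":0,"dz":0,"rx":0,"ry":0,"rz":-6.8,"hand":0.085},{"dx":0,"dy":0,"dz":0,"rx":0,"ry":0,"rz":-6.8,"hand":0.085},{"dx":0,"dy":0,"dz":0,"rx":0,"ry":0,"rz":-6.8,"hand":0.085},{"dx":0,"dy":0,"dz":0,"rx":0,"ry":0,"rz":-6.8,"hand":0.085},{"dx":0,"dy":0,"dz":0,"rx":0,"ry":0,"rz":-6.8,"hand":0.085},{"dx":0,"dy":0,"dz":0,"rx":0,"ry":0,"rz":-6.8,"hand":0.085},{"dx":0,"dy":0,"dz":0,"rx":0,"ry":0,"rz":-6.8,"hand":0.085},{"dx":0,"dy":0,"dz":0,"rx":0,"ry":0,"rz":-6.8,"hand":0.085},{"dx":0,"dy":0,"dz":0,"rx":0,"ry":0,"rz":-6.5,"hand":0.085},{"dx":0,"dy":0,"dz":0,"rx":0,"ry":0,"rz":0,"hand":0.085}]' 40; python3 -c "
from h import *
delta([.4435,-.3877,.12],1.5)"
```

```text
clock: 1.1
position: [0.161, -0.5517, 0.2308]
ee_rot: [-0.0, 0.699, 0.715, 0.0]
contact_force: [-0.1, -0.3, -0.7]
width: 0.0853
gripper_force: 0.0
tool delta [0.1576 0.2861 0.1109] fingeryaw 1.26 tilt 0.06 rz needed -0.24 clock 1.1 width 0.0853
```

```bash
python3 -m pendant '[{"dx":0.0175,"dy":0.0318,"dz":0.0123,"rx":0,"ry":0,"rz":0,"hand":0.085},{"dx":0.0175,"dy":0.0318,"dz":0.0123,"rx":0,"ry":0,"rz":0,"hand":0.085},{"dx":0.0175,"dy":0.0318,"dz":0.0123,"rx":0,"ry":0,"rz":0,"hand":0.085},{"dx":0.0175,"dy":0.0318,"dz":0.0123,"rx":0,"ry":0,"rz":0,"hand":0.085},{"dx":0.0175,"dy":0.0318,"dz":0.0123,"rx":0,"ry":0,"rz":0,"hand":0.085},{"dx":0.0175,"dy":0.0318,"dz":0.0123,"rx":0,"ry":0,"rz":0,"hand":0.085},{"dx":0.0175,"dy":0.0318,"dz":0.0123,"rx":0,"ry":0,"rz":0,"hand":0.085},{"dx":0.0175,"dy":0.0318,"dz":0.0123,"rx":0,"ry":0,"rz":0,"hand":0.085},{"dx":0.0175,"dy":0.0318,"dz":0.0123,"rx":0,"ry":0,"rz":0,"hand":0.085},{"dx":0,"dy":0,"dz":0,"rx":0,"ry":0,"rz":0,"hand":0.085},{"dx":0,"dy":0,"dz":0,"rx":0,"ry":0,"rz":0,"hand":0.085}]'; python3 -c "
from h import *
from rig import manip
import cv2
delta([.4435,-.3877,.008],1.5)
d=manip.get_image('scene')['frame'][...,::-1]
cv2.imwrite('pics/s1.png',cv2.resize(d[100:230,360:520],None,fx=4,fy=4))"
```

```text
clock: 2.02
position: [0.4449, -0.387, 0.1193]
ee_rot: [-0.001, 0.699, 0.715, -0.0]
contact_force: [0.1, -0.1, 0.5]
width: 0.0848
gripper_force: 0.0
tool delta [-0.0008 -0.0012  0.1113] fingeryaw 1.24 tilt 0.14 rz needed -0.26 clock 2.02 width 0.0848
```

View pics/s1.png

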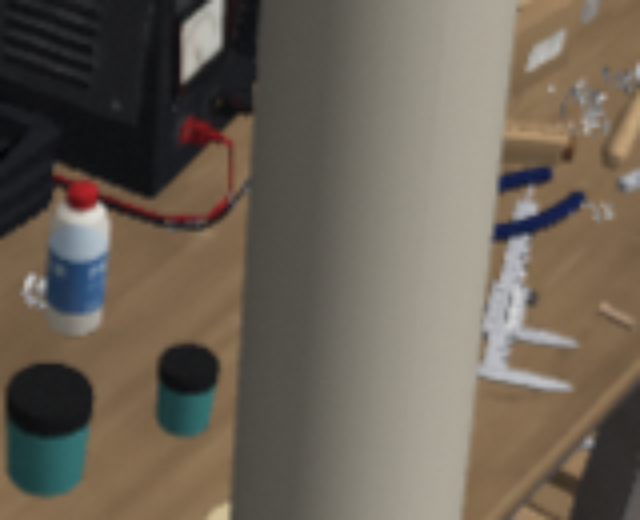

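```bash
python3 -m pendant '[{"dx":-0.0008,"dy":-0.0012,"dz":0.03,"rx":0,"ry":0,"rz":0,"hand":0.085},{"dx":0,"dy":0,"dz":0.03,"rx":0,"ry":0,"rz":0,"hand":0.085},{"dx":0,"dy":0,"dz":0.03,"rx":0,"ry":0,"rz":0,"hand":0.085},{"dx":0,"dy":0,"dz":0.02,"rx":0,"ry":0,"rz":0,"hand":0.085},{"dx":0,"dy":0,"dz":0,"rx":0,"ry":0,"rz":0,"hand":0.085},{"dx":0,"dy":0,"dz":0,"rx":0,"ry":0,"rz":0,"hand":0.03},{"dx":0,"dy":0,"dz":0,"rx":0,"ry":0,"rz":0,"hand":0.03},{"dx":0,"dy":0,"dz":0,"rx":0,"ry":0,"rz":0,"hand":0.03},{"dx":0,"dy":0,"dz":0,"rx":0,"ry":0,"rz":0,"hand":0.03},{"dx":0,"dy":0,"dz":0,"rx":0,"ry":0,"rz":0,"hand":0.03},{"dx":0,"dy":0,"dz":0,"rx":0,"ry":0,"rz":0,"hand":0.03}]' 60; python3 -c "
from h import *
delta([.4435,-.3877,.15],1.5)"
```

```text
clock: 2.98
position: [0.4441, -0.3913, 0.0129]
ee_rot: [0.003, 0.7, 0.714, -0.0]
contact_force: [-0.1, -0.1, 5.8]
width: 0.0387
gripper_force: 62.4
tool delta [ 3.000e-03 -1.000e-04 -1.371e-01] fingeryaw 1.15 tilt 0.30 rz needed -0.35 clock 2.98 width 0.0387
```

```bash
python3 -m pendant '[{"dx":0,"dy":0,"dz":-0.02,"rx":0,"ry":0,"rz":0,"hand":0.03},{"dx":0,"dy":0,"dz":-0.03,"rx":0,"ry":0,"rz":0,"hand":0.03},{"dx":0,"dy":0,"dz":-0.03,"rx":0,"ry":0,"rz":0,"hand":0.03},{"dx":0,"dy":0,"dz":-0.03,"rx":0,"ry":0,"rz":0,"hand":0.03},{"dx":0,"dy":0,"dz":-0.03,"rx":0,"ry":0,"rz":0,"hand":0.03},{"dx":0,"dy":0,"dz":0,"rx":0,"ry":0,"rz":0,"hand":0.03},{"dx":0,"dy":0,"dz":0,"rx":0,"ry":0,"rz":0,"hand":0.03}]'; python3 -c "
from h import *
delta([.537,.0455,.15],5.6)"
```

```text
clock: 3.57
position: [0.4433, -0.39, 0.1521]
ee_rot: [0.002, 0.7, 0.714, -0.0]
contact_force: [-0.6, 0.0, -5.1]
width: 0.039
gripper_force: 62.0
tool delta [0.4335 0.1026 0.0011] fingeryaw 1.17 tilt 0.21 rz needed -4.43 clock 3.57 width 0.039
```

```bash
python3 -m pendant '[{"dx":0.0394,"dy":0.0093,"dz":0,"rx":0,"ry":0,"rz":0,"hand":0.03},{"dx":0.0394,"dy":0.0093,"dz":0,"rx":0,"ry":0,"rz":0,"hand":0.03},{"dx":0.0394,"dy":0.0093,"dz":0,"rx":0,"ry":0,"rz":0,"hand":0.03},{"dx":0.0394,"dy":0.0093,"dz":0,"rx":0,"ry":0,"rz":0,"hand":0.03},{"dx":0.0394,"dy":0.0093,"dz":0,"rx":0,"ry":0,"rz":0,"hand":0.03},{"dx":0.0394,"dy":0.0093,"dz":0,"rx":0,"ry":0,"rz":0,"hand":0.03},{"dx":0.0394,"dy":0.0093,"dz":0,"rx":0,"ry":0,"rz":0,"hand":0.03},{"dx":0.0394,"dy":0.0093,"dz":0,"rx":0,"ry":0,"rz":0,"hand":0.03},{"dx":0.0394,"dy":0.0093,"dz":0,"rx":0,"ry":0,"rz":0,"hand":0.03},{"dx":0.0394,"dy":0.0093,"dz":0,"rx":0,"ry":0,"rz":0,"hand":0.03},{"dx":0.0394,"dy":0.0093,"dz":0,"rx":0,"ry":0,"rz":0,"hand":0.03},{"dx":0,"dy":0,"dz":0,"rx":0,"ry":0,"rz":-4.4,"hand":0.03}]'; python3 -m pendant '[{"dx":0,"dy":0,"dz":0.03,"rx":0,"ry":0,"rz":0,"hand":0.03},{"dx":0,"dy":0,"dz":0.03,"rx":0,"ry":0,"rz":0,"hand":0.03},{"dx":0,"dy":0,"dz":0,"rx":0,"ry":0,"rz":0,"hand":0.03},{"dx":0,"dy":0,"dz":0,"rx":0,"ry":0,"rz":0,"hand":0.03}]';python3 -c "
from h import *
from rig import manip
import cv2
delta([.537,.0455,.04],5.6)
d=manip.get_image('scene')['frame'][...,::-1]
cv2.imwrite('pics/s2.png',cv2.resize(d[190:290,230:360],None,fx=6,fy=6))"
```

```text
clock: 4.57
position: [0.5355, 0.0536, 0.148]
ee_rot: [-0.003, 0.67, 0.743, 0.001]
contact_force: [-0.1, -1.0, -4.5]
width: 0.0392
gripper_force: 61.9
clock: 4.9
position: [0.5328, 0.046, 0.0875]
ee_rot: [-0.003, 0.672, 0.741, -0.003]
contact_force: [-0.3, 0.1, -4.4]
width: 0.0389
gripper_force: 62.5
tool delta [-0.001   0.0045  0.0474] fingeryaw 5.57 tilt 0.51 rz needed -0.03 clock 4.9 width 0.0389
```

View pics/s2.png

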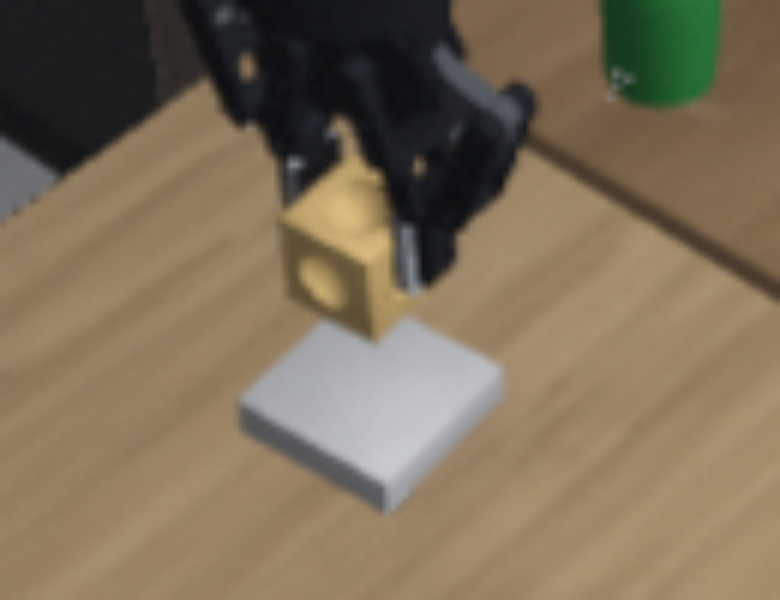

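```bash
python3 - <<'E'
from h import *
from scipy.optimize import least_squares
np.set_printoptions(precision=4,suppress=True)
o=(230,190)
obs=np.array([un(*p,6,o) for p in[(283,217),(373,257),(373,340),(290,293)]])
loc=np.array([[.02,.02,.04],[-.02,.02,.04],[-.02,.02,0],[.02,.02,0]])
def pr(v): return np.array([proj("scene",R.from_euler("ZYX",[v[3],0,v[4] if len(v)>4 else 0]).apply(l)+v[:3]) for l in loc])
v0=[.5328,.046,.0746,np.radians(5.6)]
print("pred",pr(v0)-obs)
s=least_squares(lambda v:(pr(v)-obs).ravel(),v0);print(s.x,s.cost)
s=least_squares(lambda v:np.r_[(pr(v)-obs).ravel(),(v[2]-.0746)*2000],v0+[0]);print(s.x,s.cost)
st=[ray("scene",un(*p,6,o),.018) for p in[(387,490),(240,403),(503,378)]];print(np.array(st), (st[1]+st[2])/2)
E
```

```text
pred [[-0.1281 -1.024 ]
 [ 0.119   0.3339]
 [ 1.2871  0.0407]
 [ 0.2527 -0.1486]]
[0.5618 0.0221 0.0362 0.1188] 0.6035057808442146
[0.5327 0.0476 0.0746 0.1006 0.0211] 1.043999792008366
[[0.4981 0.0788 0.018 ]
 [0.5673 0.0841 0.018 ]
 [0.5033 0.0124 0.018 ]] [0.5353 0.0482 0.018 ]
```

```bash
python3 -m pendant '[{"dx":-0.001,"dy":0.0038,"dz":0.02,"rx":0,"ry":0,"rz":0,"hand":0.03},{"dx":0,"dy":0,"dz":0.02,"rx":0,"ry":0,"rz":0,"hand":0.03},{"dx":0,"dy":0,"dz":0.01,"rx":0,"ry":0,"rz":0,"hand":0.03},{"dx":0,"dy":0,"dz":0.004,"rx":0,"ry":0,"rz":0,"hand":0.03},{"dx":0,"dy":0,"dz":0,"rx":0,"ry":0,"rz":0,"hand":0.03},{"dx":0,"dy":0,"dz":0,"rx":0,"ry":0,"rz":0,"hand":0.03},{"dx":0,"dy":0,"dz":0,"rx":0,"ry":0,"rz":0,"hand":0.03}]';python3 -c "
from h import *
delta([.5365,.045,.0309],5.6)"
```

```text
clock: 5.53
position: [0.5412, 0.045, 0.0378]
ee_rot: [0.001, 0.672, 0.741, 0.001]
contact_force: [0.5, -0.3, -3.5]
width: 0.0392
gripper_force: 62.5
tool delta [ 0.0004 -0.0047  0.0069] fingeryaw 5.55 tilt 0.14 rz needed -0.05 clock 5.53 width 0.0392
```

```bash
for i in 1 2 3; do python3 -m pendant '[{"dx":0,"dy":0,"dz":0,"rx":0,"ry":0,"rz":0,"hand":0.03},{"dx":0,"dy":0,"dz":0,"rx":0,"ry":0,"rz":0,"hand":0.03}]' | grep -E "pos|cont"; done;python3 -c "
from h import *
from rig import manip
import cv2
delta([.5365,.045,.0309],5.6)
d=manip.get_image('scene')['frame'][...,::-1]
cv2.imwrite('pics/s3.png',cv2.resize(d[200:280,240:340],None,fx=7,fy=7))"
```

```text
position: [0.5407, 0.0452, 0.0375]
contact_force: [-0.2, -0.0, -3.9]
position: [0.5403, 0.0452, 0.0369]
contact_force: [0.3, -0.2, -4.7]
position: [0.5401, 0.0451, 0.0366]
contact_force: [-0.0, -0.3, -4.1]
tool delta [ 0.0002 -0.0036  0.0057] fingeryaw 5.56 tilt 0.01 rz needed -0.04 clock 6.03 width 0.0389
```

View pics/s3.png

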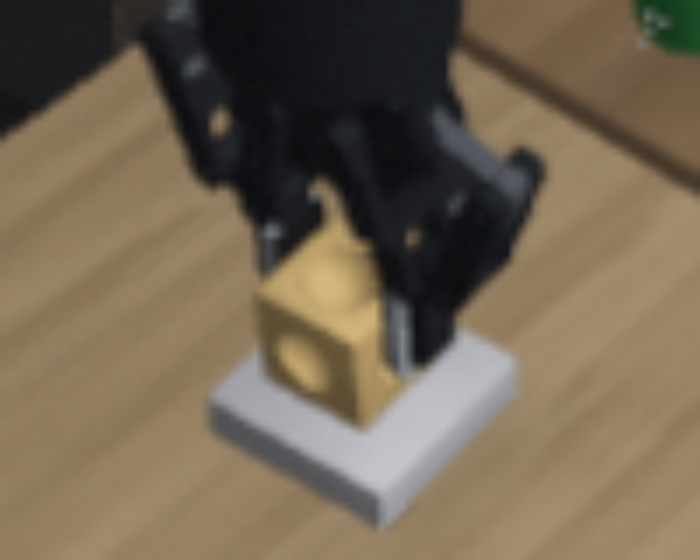

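```bash
python3 - <<'E'
from h import *
np.set_printoptions(precision=4,suppress=True)
o=(240,200)
y=np.radians(5.6);M=np.array([[np.cos(y),np.sin(y)],[-np.sin(y),np.cos(y)]]) # world->block
P=lambda x,yy,z:ray("scene",un(x,yy,7,o),z)
n=P(381,490,.018);l=P(209,402,.018);r=P(517,365,.018)
c=(l+r)/2;print("steel",n,l,r,"c",c, "local",M@(n-c)[:2],M@(l-c)[:2],M@(r-c)[:2])
for z in(.0237,.021,.018):
  print(z,"cube near",M@(P(362,430,z)-c)[:2],"left",M@(P(262,375,z)-c)[:2])
print("top",M@(P(360,337,.0637)-c)[:2],M@(P(257,292,.0637)-c)[:2])
E
```

```text
steel [0.5015 0.0756 0.018 ] [0.5671 0.0848 0.018 ] [0.5051 0.0105 0.018 ] c [0.5361 0.0476 0.018 ] local [-0.0317  0.0312] [0.0345 0.034 ] [-0.0345 -0.034 ]
0.0237 cube near [-0.0152  0.0192] left [0.0246 0.0194]
0.021 cube near [-0.0136  0.0174] left [0.0263 0.0176]
0.018 cube near [-0.0117  0.0155] left [0.0283 0.0157]
top [-0.0156  0.0167] [0.0216 0.0202]
```

```bash
python3 -m pendant '[{"dx":0.001,"dy":-0.004,"dz":0.002,"rx":0,"ry":0,"rz":0,"hand":0.03},{"dx":0,"dy":0,"dz":0,"rx":0,"ry":0,"rz":0,"hand":0.03},{"dx":0,"dy":0,"dz":0,"rx":0,"ry":0,"rz":0,"hand":0.03},{"dx":0,"dy":0,"dz":0,"rx":0,"ry":0,"rz":0,"hand":0.03},{"dx":0,"dy":0,"dz":0,"rx":0,"ry":0,"rz":0,"hand":0.03},{"dx":0,"dy":0,"dz":0,"rx":0,"ry":0,"rz":0,"hand":0.03}]' | grep -E "pos|cont"; python3 -m pendant '[{"dx":0,"dy":0,"dz":0.002,"rx":0,"ry":0,"rz":0,"hand":0.03},{"dx":0,"dy":0,"dz":0,"rx":0,"ry":0,"rz":0,"hand":0.03},{"dx":0,"dy":0,"dz":0,"rx":0,"ry":0,"rz":0,"hand":0.03},{"dx":0,"dy":0,"dz":0,"rx":0,"ry":0,"rz":0,"hand":0.03},{"dx":0,"dy":0,"dz":0,"rx":0,"ry":0,"rz":0,"hand":0.03},{"dx":0,"dy":0,"dz":0,"rx":0,"ry":0,"rz":0,"hand":0.03}]' | grep -E "pos|cont"
```

```text
position: [0.5363, 0.0457, 0.0346]
contact_force: [0.0, 0.4, -4.2]
position: [0.5361, 0.0458, 0.0326]
contact_force: [-0.9, 0.3, -4.2]
```

```bash
python3 -m pendant '[{"dx":0,"dy":0,"dz":0.0015,"rx":0,"ry":0,"rz":0,"hand":0.03},{"dx":0,"dy":0,"dz":0,"rx":0,"ry":0,"rz":0,"hand":0.03},{"dx":0,"dy":0,"dz":0,"rx":0,"ry":0,"rz":0,"hand":0.03},{"dx":0,"dy":0,"dz":0,"rx":0,"ry":0,"rz":0,"hand":0.03}]' | grep -E "pos|cont"; python3 -m pendant '[{"dx":0,"dy":0,"dz":0.001,"rx":0,"ry":0,"rz":0,"hand":0.03},{"dx":0,"dy":0,"dz":0,"rx":0,"ry":0,"rz":0,"hand":0.03},{"dx":0,"dy":0,"dz":0,"rx":0,"ry":0,"rz":0,"hand":0.03},{"dx":0,"dy":0,"dz":0,"rx":0,"ry":0,"rz":0,"hand":0.03}]' | grep -E "pos|cont"
```

```text
position: [0.536, 0.0457, 0.031]
contact_force: [-0.7, -0.6, -2.9]
position: [0.5363, 0.0458, 0.0305]
contact_force: [-0.6, 0.3, 2.1]
```

```bash
python3 -m pendant '[{"dx":0,"dy":0,"dz":0,"rx":0,"ry":0,"rz":0,"hand":0.05},{"dx":0,"dy":0,"dz":0,"rx":0,"ry":0,"rz":0,"hand":0.06},{"dx":0,"dy":0,"dz":0,"rx":0,"ry":0,"rz":0,"hand":0.08},{"dx":0,"dy":0,"dz":0,"rx":0,"ry":0,"rz":0,"hand":0.085},{"dx":0,"dy":0,"dz":-0.02,"rx":0,"ry":0,"rz":0,"hand":0.085},{"dx":0,"dy":0,"dz":-0.03,"rx":0,"ry":0,"rz":0,"hand":0.085},{"dx":0,"dy":0,"dz":-0.04,"rx":0,"ry":0,"rz":0,"hand":0.085},{"dx":0.02,"dy":0,"dz":-0.03,"rx":0,"ry":0,"rz":0,"hand":0.085},{"dx":0.04,"dy":0,"dz":0,"rx":0,"ry":0,"rz":0,"hand":0.085},{"dx":0.04,"dy":0,"dz":0,"rx":0,"ry":0,"rz":0,"hand":0.085},{"dx":0.04,"dy":0,"dz":0,"rx":0,"ry":0,"rz":0,"hand":0.085},{"dx":0.04,"dy":0,"dz":0,"rx":0,"ry":0,"rz":0,"hand":0.085}]'; python3 -c "
from h import *
from rig import manip
import cv2
delta([.42,.3469,.12],0)
d=manip.get_image('top')['frame'][...,::-1];cv2.imwrite('pics/t4f.png',d)
cv2.imwrite('pics/t4.png',cv2.resize(d[190:280,240:340],None,fx=6,fy=6,interpolation=cv2.INTER_CUBIC))"
```

```text
clock: 8.75
position: [0.5184, 0.2265, 0.1506]
ee_rot: [0.0, 0.672, 0.74, 0.0]
contact_force: [0.1, -0.1, 0.6]
width: 0.0851
gripper_force: 0.0
tool delta [ 0.1293 -0.0865  0.0305] fingeryaw 5.51 tilt 0.07 rz needed 5.51 clock 8.75 width 0.0851
```

View pics/t4.png

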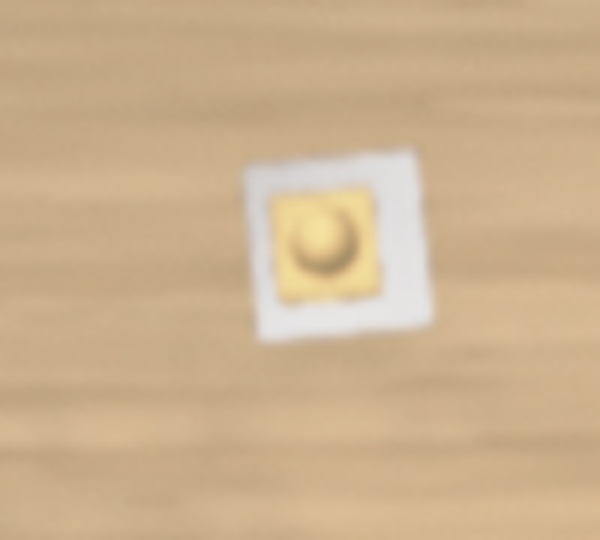

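```bash
python3 - <<'E'
from h import *
np.set_printoptions(precision=4,suppress=True)
T=lambda x,y,z:ray("top",un(x,y,6,(240,190)),z)
st=np.array([T(*p,.018) for p in[(243,164),(415,150),(434,325),(259,342)]]);cb=np.array([T(*p,.058) for p in[(271,194),(376,187),(382,297),(281,307)]])
y=np.radians(5.6);M=np.array([[np.cos(y),np.sin(y)],[-np.sin(y),np.cos(y)]])
d=cb.mean(0)-st.mean(0);print(st.mean(0),cb.mean(0),M@d[:2])
E
```

```text
[0.5372 0.0457 0.018 ] [0.5326 0.0482 0.058 ] [-0.0043  0.0029]
```

```bash
python3 -m pendant '[{"dx":0.032,"dy":-0.0216,"dz":0.0076,"rx":0,"ry":0,"rz":0,"hand":0.085},{"dx":0.032,"dy":-0.0216,"dz":0.0076,"rx":0,"ry":0,"rz":0,"hand":0.085},{"dx":0.032,"dy":-0.0216,"dz":0.0076,"rx":0,"ry":0,"rz":0,"hand":0.085},{"dx":0.032,"dy":-0.0216,"dz":0.0076,"rx":0,"ry":0,"rz":0,"hand":0.085},{"dx":0,"dy":0,"dz":0,"rx":0,"ry":0,"rz":0,"hand":0.085},{"dx":0,"dy":0,"dz":0,"rx":0,"ry":0,"rz":0,"hand":0.085},{"dx":0,"dy":0,"dz":0,"rx":0,"ry":0,"rz":0,"hand":0.085},{"dx":0,"dy":0,"dz":0,"rx":0,"ry":0,"rz":0,"hand":0.085},{"dx":0,"dy":0,"dz":0,"rx":0,"ry":0,"rz":0,"hand":0.085},{"dx":0,"dy":0,"dz":0,"rx":0,"ry":0,"rz":0,"hand":0.085}]'; python3 -c "
from h import *
delta([.42,.3469,.016],0)"
```

```text
clock: 9.63
position: [0.4214, 0.3431, 0.1199]
ee_rot: [0.0, 0.673, 0.74, 0.0]
contact_force: [0.1, 0.2, 0.2]
width: 0.0848
gripper_force: 0.0
tool delta [ 0.0039 -0.0011  0.1039] fingeryaw 5.45 tilt 0.04 rz needed 5.45 clock 9.63 width 0.0848
```

```bash
python3 -m pendant '[{"dx":0.0035,"dy":-0.0011,"dz":0.026,"rx":0,"ry":0,"rz":0,"hand":0.085},{"dx":0,"dy":0,"dz":0.026,"rx":0,"ry":0,"rz":0,"hand":0.085},{"dx":0,"dy":0,"dz":0.026,"rx":0,"ry":0,"rz":0,"hand":0.085},{"dx":0,"dy":0,"dz":0.026,"rx":0,"ry":0,"rz":0,"hand":0.085},{"dx":0,"dy":0,"dz":0,"rx":0,"ry":0,"rz":0,"hand":0.085},{"dx":0,"dy":0,"dz":0,"rx":0,"ry":0,"rz":0,"hand":0.085},{"dx":0,"dy":0,"dz":0,"rx":0,"ry":0,"rz":0,"hand":0.07},{"dx":0,"dy":0,"dz":0,"rx":0,"ry":0,"rz":0,"hand":0.06},{"dx":0,"dy":0,"dz":0,"rx":0,"ry":0,"rz":0,"hand":0.045},{"dx":0,"dy":0,"dz":0,"rx":0,"ry":0,"rz":0,"hand":0.045},{"dx":0,"dy":0,"dz":0,"rx":0,"ry":0,"rz":0,"hand":0.045},{"dx":0,"dy":0,"dz":0,"rx":0,"ry":0,"rz":0,"hand":0.045}]' 40; python3 -c "
from h import *
delta([.5175,.2445,.1],0)"
```

```text
clock: 10.63
position: [0.4203, 0.348, 0.0177]
ee_rot: [0.001, 0.672, 0.741, 0.002]
contact_force: [1.2, -0.0, 5.8]
width: 0.0537
gripper_force: 41.8
tool delta [-0.1123  0.087  -0.0821] fingeryaw 5.57 tilt 0.24 rz needed 5.57 clock 10.63 width 0.0537
```

```bash
python3 -m pendant '[{"dx":0,"dy":0,"dz":-0.02,"rx":0,"ry":0,"rz":0,"hand":0.045},{"dx":0,"dy":0,"dz":-0.03,"rx":0,"ry":0,"rz":0,"hand":0.045},{"dx":0,"dy":0,"dz":-0.03,"rx":0,"ry":0,"rz":0,"hand":0.045},{"dx":-0.028,"dy":0.0218,"dz":0,"rx":0,"ry":0,"rz":0,"hand":0.045},{"dx":-0.028,"dy":0.0218,"dz":0,"rx":0,"ry":0,"rz":0,"hand":0.045},{"dx":-0.028,"dy":0.0218,"dz":0,"rx":0,"ry":0,"rz":0,"hand":0.045},{"dx":-0.028,"dy":0.0218,"dz":0,"rx":0,"ry":0,"rz":0,"hand":0.045},{"dx":0,"dy":0,"dz":0.02,"rx":0,"ry":0,"rz":0,"hand":0.045},{"dx":0,"dy":0,"dz":0.02,"rx":0,"ry":0,"rz":0,"hand":0.045},{"dx":0,"dy":0,"dz":0.02,"rx":0,"ry":0,"rz":0,"hand":0.045},{"dx":0,"dy":0,"dz":0.01,"rx":0,"ry":0,"rz":0,"hand":0.045},{"dx":0,"dy":0,"dz":0,"rx":0,"ry":0,"rz":0,"hand":0.045}]'; python3 -m pendant '[{"dx":0,"dy":0,"dz":0,"rx":0,"ry":0,"rz":0,"hand":0.045},{"dx":0,"dy":0,"dz":0,"rx":0,"ry":0,"rz":0,"hand":0.045},{"dx":0,"dy":0,"dz":0,"rx":0,"ry":0,"rz":0,"hand":0.045},{"dx":0,"dy":0,"dz":0,"rx":0,"ry":0,"rz":0,"hand":0.045},{"dx":0,"dy":0,"dz":0,"rx":0,"ry":0,"rz":0,"hand":0.045},{"dx":0,"dy":0,"dz":0,"rx":0,"ry":0,"rz":0,"hand":0.045}]';python3 -c "
from h import *
delta([.5175,.2455,.0177],0)"
```

```text
clock: 11.63
position: [0.5144, 0.2436, 0.0236]
ee_rot: [-0.001, 0.672, 0.741, -0.002]
contact_force: [-0.0, 0.7, -2.2]
width: 0.0529
gripper_force: 43.2
clock: 12.13
position: [0.5167, 0.2445, 0.0263]
ee_rot: [0.0, 0.672, 0.741, 0.0]
contact_force: [-0.5, -0.3, -2.9]
width: 0.0532
gripper_force: 43.2
tool delta [0.0009 0.0009 0.0086] fingeryaw 5.57 tilt 0.06 rz needed 5.57 clock 12.13 width 0.0532
```

Lower to contact, then release.

```bash
python3 -m pendant '[{"dx":0.001,"dy":0.0009,"dz":0.006,"rx":0,"ry":0,"rz":0,"hand":0.045},{"dx":0,"dy":0,"dz":0,"rx":0,"ry":0,"rz":0,"hand":0.045},{"dx":0,"dy":0,"dz":0,"rx":0,"ry":0,"rz":0,"hand":0.045},{"dx":0,"dy":0,"dz":0,"rx":0,"ry":0,"rz":0,"hand":0.045}]'|grep -E "pos|cont"; python3 -m pendant '[{"dx":0,"dy":0,"dz":0.0015,"rx":0,"ry":0,"rz":0,"hand":0.045},{"dx":0,"dy":0,"dz":0,"rx":0,"ry":0,"rz":0,"hand":0.045},{"dx":0,"dy":0,"dz":0,"rx":0,"ry":0,"rz":0,"hand":0.045},{"dx":0,"dy":0,"dz":0,"rx":0,"ry":0,"rz":0,"hand":0.045}]'|grep -E "pos|cont"; python3 -m pendant '[{"dx":0,"dy":0,"dz":0.001,"rx":0,"ry":0,"rz":0,"hand":0.045},{"dx":0,"dy":0,"dz":0,"rx":0,"ry":0,"rz":0,"hand":0.045},{"dx":0,"dy":0,"dz":0,"rx":0,"ry":0,"rz":0,"hand":0.045},{"dx":0,"dy":0,"dz":0,"rx":0,"ry":0,"rz":0,"hand":0.045}]'|grep -E "pos|cont"
```

```text
position: [0.5171, 0.2453, 0.0194]
contact_force: [-0.1, -0.1, -2.6]
position: [0.5173, 0.2454, 0.0181]
contact_force: [1.0, 0.1, -2.4]
position: [0.5174, 0.2454, 0.0177]
contact_force: [-0.8, -1.2, 4.7]
```

```bash
python3 -m pendant '[{"dx":0,"dy":0,"dz":0,"rx":0,"ry":0,"rz":0,"hand":0.06},{"dx":0,"dy":0,"dz":0,"rx":0,"ry":0,"rz":0,"hand":0.07},{"dx":0,"dy":0,"dz":0,"rx":0,"ry":0,"rz":0,"hand":0.085},{"dx":0,"dy":0,"dz":0,"rx":0,"ry":0,"rz":0,"hand":0.085},{"dx":0,"dy":0,"dz":-0.02,"rx":0,"ry":0,"rz":0,"hand":0.085},{"dx":0,"dy":0,"dz":-0.04,"rx":0,"ry":0,"rz":0,"hand":0.085},{"dx":0,"dy":0,"dz":-0.04,"rx":0,"ry":0,"rz":0,"hand":0.085},{"dx":0,"dy":0,"dz":-0.04,"rx":0,"ry":0,"rz":0,"hand":0.085},{"dx":0,"dy":0,"dz":-0.01,"rx":0,"ry":0,"rz":0,"hand":0.085},{"dx":0,"dy":0,"dz":0,"rx":0,"ry":0,"rz":0,"hand":0.085}]' | grep -E "clock|pos"; python3 -c "
from h import *
delta([.56,-.2935,.165],0)"
```

```text
clock: 13.97
position: [0.5198, 0.2463, 0.1713]
tool delta [-0.5411 -0.0124  0.0051] fingeryaw 5.56 tilt 0.52 rz needed 5.56 clock 13.97 width 0.0849
```

```bash
python3 -m pendant '[{"dx":-0.041,"dy":-0.001,"dz":0,"rx":0,"ry":0,"rz":0,"hand":0.085},{"dx":-0.041,"dy":-0.001,"dz":0,"rx":0,"ry":0,"rz":0,"hand":0.085},{"dx":-0.041,"dy":-0.001,"dz":0,"rx":0,"ry":0,"rz":0,"hand":0.085},{"dx":-0.041,"dy":-0.001,"dz":0,"rx":0,"ry":0,"rz":0,"hand":0.085},{"dx":-0.041,"dy":-0.001,"dz":0,"rx":0,"ry":0,"rz":0,"hand":0.085},{"dx":-0.041,"dy":-0.001,"dz":0,"rx":0,"ry":0,"rz":0,"hand":0.085},{"dx":-0.041,"dy":-0.001,"dz":0,"rx":0,"ry":0,"rz":0,"hand":0.085},{"dx":-0.041,"dy":-0.001,"dz":0,"rx":0,"ry":0,"rz":0,"hand":0.085},{"dx":-0.041,"dy":-0.001,"dz":0,"rx":0,"ry":0,"rz":0,"hand":0.085},{"dx":-0.041,"dy":-0.001,"dz":0,"rx":0,"ry":0,"rz":0,"hand":0.085},{"dx":-0.041,"dy":-0.001,"dz":0,"rx":0,"ry":0,"rz":0,"hand":0.085},{"dx":-0.041,"dy":-0.001,"dz":0,"rx":0,"ry":0,"rz":0,"hand":0.085}]' | grep -E "clock|pos"; python3 -m pendant '[{"dx":-0.04,"dy":0,"dz":0.005,"rx":0,"ry":0,"rz":0,"hand":0.085},{"dx":-0.009,"dy":0,"dz":0,"rx":0,"ry":0,"rz":0,"hand":0.085},{"dx":0,"dy":0,"dz":0,"rx":0,"ry":0,"rz":0,"hand":0.085},{"dx":0,"dy":0,"dz":0,"rx":0,"ry":0,"rz":0,"hand":0.085},{"dx":0,"dy":0,"dz":0,"rx":0,"ry":0,"rz":0,"hand":0.085},{"dx":0,"dy":0,"dz":0,"rx":0,"ry":0,"rz":0,"hand":0.085},{"dx":0,"dy":0,"dz":0,"rx":0,"ry":0,"rz":0,"hand":0.085},{"dx":0,"dy":0,"dz":0,"rx":0,"ry":0,"rz":0,"hand":0.085}]' | grep -E "clock|pos";  python3 -c "
from h import *
from rig import manip
import cv2
delta([.56,-.2935,.043],0)
d=manip.get_image('top')['frame'][...,::-1];cv2.imwrite('pics/t5f.png',d)
cv2.imwrite('pics/t5.png',cv2.resize(d[150:300,140:340],None,fx=4,fy=4,interpolation=cv2.INTER_CUBIC))"
```

```text
clock: 14.97
position: [0.5516, -0.2469, 0.1646]
clock: 15.63
position: [0.5579, -0.2929, 0.1626]
tool delta [-0.0008  0.002   0.1196] fingeryaw 5.66 tilt 0.02 rz needed 5.66 clock 15.63 width 0.0849
```

View pics/t5.png

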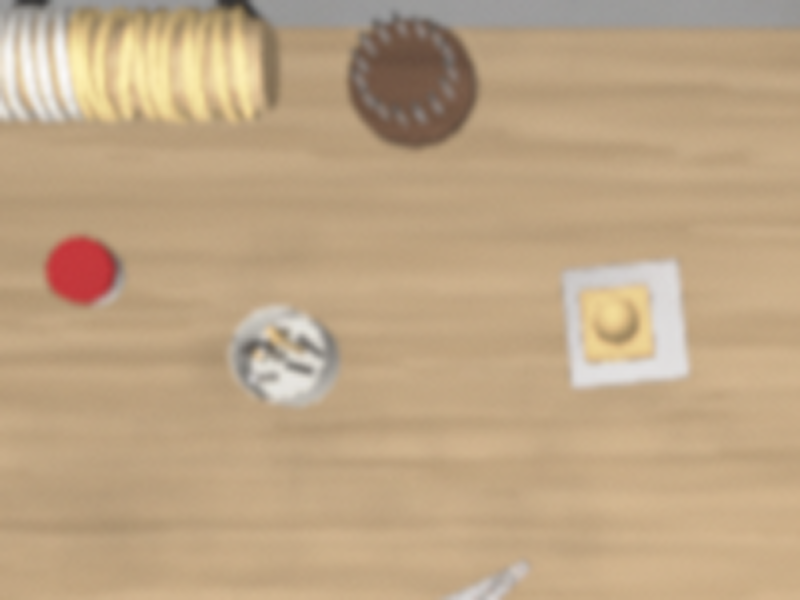

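```bash
python3 -c "
from h import *
t=ray('top',un(281,356,4,(140,150)),.05);s=np.array([.5368,.0462,.05]);y=np.radians(5.6)
d=(t-s)[:2];print(t,d[0]*np.cos(y)+d[1]*np.sin(y),-d[0]*np.sin(y)+d[1]*np.cos(y))"
python3 -m pendant '[{"dx":-0.0008,"dy":0.002,"dz":0.03,"rx":0,"ry":0,"rz":0,"hand":0.085},{"dx":0,"dy":0,"dz":0.03,"rx":0,"ry":0,"rz":0,"hand":0.085},{"dx":0,"dy":0,"dz":0.03,"rx":0,"ry":0,"rz":0,"hand":0.085},{"dx":0,"dy":0,"dz":0.03,"rx":0,"ry":0,"rz":0,"hand":0.085},{"dx":0,"dy":0,"dz":0,"rx":0,"ry":0,"rz":0,"hand":0.085},{"dx":0,"dy":0,"dz":0,"rx":0,"ry":0,"rz":0,"hand":0.07},{"dx":0,"dy":0,"dz":0,"rx":0,"ry":0,"rz":0,"hand":0.055},{"dx":0,"dy":0,"dz":0,"rx":0,"ry":0,"rz":0,"hand":0.042},{"dx":0,"dy":0,"dz":0,"rx":0,"ry":0,"rz":0,"hand":0.025},{"dx":0,"dy":0,"dz":0,"rx":0,"ry":0,"rz":0,"hand":0.025},{"dx":0,"dy":0,"dz":0,"rx":0,"ry":0,"rz":0,"hand":0.025},{"dx":0,"dy":0,"dz":0,"rx":0,"ry":0,"rz":0,"hand":0.025}]' 25; python3 -c "
from h import *
delta([.6365,.0553,.1],5.6)"
```

```text
[0.51477987 0.24288702 0.05      ] -0.002721743735872497 0.19789709528164415
clock: 16.68
position: [0.5613, -0.2957, 0.0446]
ee_rot: [0.002, 0.672, 0.741, 0.0]
contact_force: [0.3, -0.2, 7.1]
width: 0.0362
gripper_force: 26.1
tool delta [ 0.3419  0.1091 -0.056 ] fingeryaw 5.56 tilt 0.27 rz needed -0.04 clock 16.68 width 0.0362
```

```bash
python3 -m pendant '[{"dx":0,"dy":0,"dz":-0.02,"rx":0,"ry":0,"rz":0,"hand":0.025},{"dx":0,"dy":0,"dz":-0.04,"rx":0,"ry":0,"rz":0,"hand":0.025},{"dx":0,"dy":0,"dz":-0.04,"rx":0,"ry":0,"rz":0,"hand":0.025},{"dx":0.038,"dy":0.0121,"dz":0,"rx":0,"ry":0,"rz":0,"hand":0.025},{"dx":0.038,"dy":0.0121,"dz":0,"rx":0,"ry":0,"rz":0,"hand":0.025},{"dx":0.038,"dy":0.0121,"dz":0,"rx":0,"ry":0,"rz":0,"hand":0.025},{"dx":0.038,"dy":0.0121,"dz":0,"rx":0,"ry":0,"rz":0,"hand":0.025},{"dx":0.038,"dy":0.0121,"dz":0,"rx":0,"ry":0,"rz":0,"hand":0.025},{"dx":0.038,"dy":0.0121,"dz":0,"rx":0,"ry":0,"rz":0,"hand":0.025},{"dx":0.038,"dy":0.0121,"dz":0,"rx":0,"ry":0,"rz":0,"hand":0.025},{"dx":0.038,"dy":0.0121,"dz":0,"rx":0,"ry":0,"rz":0,"hand":0.025},{"dx":0.038,"dy":0.0121,"dz":0,"rx":0,"ry":0,"rz":0,"hand":0.025}]'; python3 -m pendant '[{"dx":0,"dy":0,"dz":0.03,"rx":0,"ry":0,"rz":0,"hand":0.025},{"dx":0,"dy":0,"dz":0.03,"rx":0,"ry":0,"rz":0,"hand":0.025},{"dx":0,"dy":0,"dz":0.02,"rx":0,"ry":0,"rz":0,"hand":0.025},{"dx":0,"dy":0,"dz":0,"rx":0,"ry":0,"rz":0,"hand":0.025},{"dx":0,"dy":0,"dz":0,"rx":0,"ry":0,"rz":0,"hand":0.025},{"dx":0,"dy":0,"dz":0,"rx":0,"ry":0,"rz":0,"hand":0.025},{"dx":0,"dy":0,"dz":0,"rx":0,"ry":0,"rz":0,"hand":0.025},{"dx":0,"dy":0,"dz":0,"rx":0,"ry":0,"rz":0,"hand":0.025}]';  python3 -c "
from h import *
from rig import manip
import cv2
delta([.6365,.0553,.0446],5.6)
d=manip.get_image('scene')['frame'][...,::-1]
cv2.imwrite('pics/s6.png',cv2.resize(d[160:280,200:350],None,fx=5,fy=5,interpolation=cv2.INTER_CUBIC))"
```

```text
clock: 17.68
position: [0.6349, 0.058, 0.1426]
ee_rot: [0.0, 0.672, 0.741, -0.0]
contact_force: [1.2, 0.0, -2.1]
width: 0.0362
gripper_force: 25.6
clock: 18.35
position: [0.6364, 0.0558, 0.0641]
ee_rot: [0.001, 0.672, 0.74, 0.001]
contact_force: [0.2, -0.1, -1.7]
width: 0.036
gripper_force: 25.6
tool delta [-0.0005  0.      0.0195] fingeryaw 5.53 tilt 0.21 rz needed -0.07 clock 18.35 width 0.036
```

View pics/s6.png

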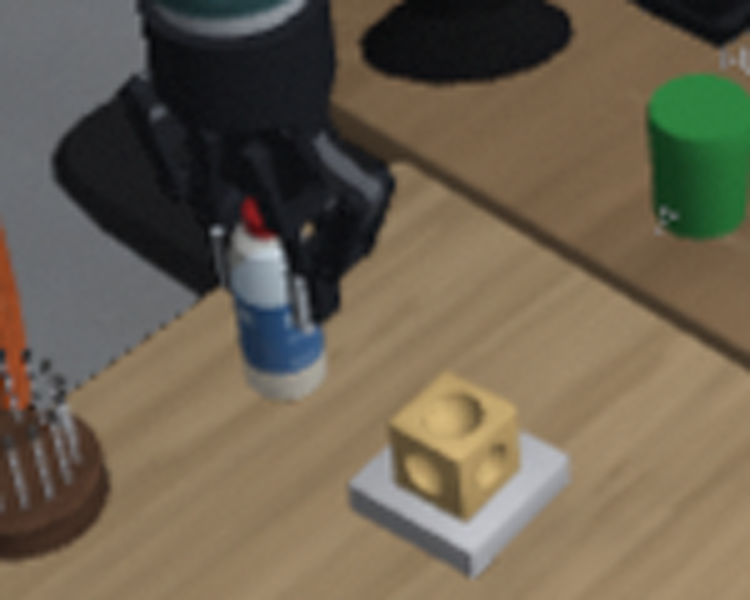

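```bash
python3 -c "
from h import *
for z in (.0195,.0195+.105):
  for dx in(-.012,0,.012):
    p=proj('scene',[.6364+dx*(z>.1),.0558,z]);print(z,dx,((p-[200,160]+.5)*5-.5).round(1))"
python3 -m pendant '[{"dx":-0.0005,"dy":0,"dz":0.015,"rx":0,"ry":0,"rz":0,"hand":0.025},{"dx":0,"dy":0,"dz":0,"rx":0,"ry":0,"rz":0,"hand":0.025},{"dx":0,"dy":0,"dz":0,"rx":0,"ry":0,"rz":0,"hand":0.025},{"dx":0,"dy":0,"dz":0,"rx":0,"ry":0,"rz":0,"hand":0.025},{"dx":0,"dy":0,"dz":0,"rx":0,"ry":0,"rz":0,"hand":0.025},{"dx":0,"dy":0,"dz":0,"rx":0,"ry":0,"rz":0,"hand":0.025}]'|grep -E "pos|cont"; python3 -m pendant '[{"dx":0,"dy":0,"dz":0.0025,"rx":0,"ry":0,"rz":0,"hand":0.025},{"dx":0,"dy":0,"dz":0,"rx":0,"ry":0,"rz":0,"hand":0.025},{"dx":0,"dy":0,"dz":0,"rx":0,"ry":0,"rz":0,"hand":0.025},{"dx":0,"dy":0,"dz":0,"rx":0,"ry":0,"rz":0,"hand":0.025},{"dx":0,"dy":0,"dz":0,"rx":0,"ry":0,"rz":0,"hand":0.025}]'|grep -E "pos|cont"; python3 -m pendant '[{"dx":0,"dy":0,"dz":0.001,"rx":0,"ry":0,"rz":0,"hand":0.025},{"dx":0,"dy":0,"dz":0,"rx":0,"ry":0,"rz":0,"hand":0.025},{"dx":0,"dy":0,"dz":0,"rx":0,"ry":0,"rz":0,"hand":0.025},{"dx":0,"dy":0,"dz":0,"rx":0,"ry":0,"rz":0,"hand":0.025}]'|grep -E "pos|cont"
```

```text
0.0195 -0.012 [288.4 374.2]
0.0195 0 [288.4 374.2]
0.0195 0.012 [288.4 374.2]
0.1245 -0.012 [281.1 213.9]
0.1245 0 [261.8 201.5]
0.1245 0.012 [242.7 189.3]
position: [0.6355, 0.0556, 0.0479]
contact_force: [-0.6, 0.2, -1.3]
position: [0.6351, 0.0556, 0.0447]
contact_force: [-0.1, 0.3, -1.5]
position: [0.6353, 0.0556, 0.0441]
contact_force: [-1.2, 0.7, 2.1]
```

```bash
python3 -m pendant '[{"dx":0,"dy":0,"dz":0,"rx":0,"ry":0,"rz":0,"hand":0.045},{"dx":0,"dy":0,"dz":0,"rx":0,"ry":0,"rz":0,"hand":0.055},{"dx":0,"dy":0,"dz":0,"rx":0,"ry":0,"rz":0,"hand":0.065},{"dx":0,"dy":0,"dz":0,"rx":0,"ry":0,"rz":0,"hand":0.075},{"dx":0,"dy":0,"dz":0,"rx":0,"ry":0,"rz":0,"hand":0.075},{"dx":0,"dy":0,"dz":-0.02,"rx":0,"ry":0,"rz":0,"hand":0.075},{"dx":0,"dy":0,"dz":-0.04,"rx":0,"ry":0,"rz":0,"hand":0.075},{"dx":0,"dy":0,"dz":-0.04,"rx":0,"ry":0,"rz":0,"hand":0.075},{"dx":0,"dy":0,"dz":-0.03,"rx":0,"ry":0,"rz":0,"hand":0.075},{"dx":0,"dy":0,"dz":0,"rx":0,"ry":0,"rz":0,"hand":0.075},{"dx":0,"dy":0,"dz":0,"rx":0,"ry":0,"rz":0,"hand":0.075}]' | grep -E "clock|pos"; python3 -c "
from h import *
delta([.4526,-.2619,.14],0)"
```

```text
clock: 20.57
position: [0.6365, 0.0556, 0.1762]
tool delta [-0.2982 -0.2139  0.0353] fingeryaw 5.56 tilt 0.31 rz needed 5.56 clock 20.57 width 0.0748
```

```bash
python3 -m pendant '[{"dx":-0.0331,"dy":-0.0238,"dz":0,"rx":0,"ry":0,"rz":0,"hand":0.075},{"dx":-0.0331,"dy":-0.0238,"dz":0,"rx":0,"ry":0,"rz":0,"hand":0.075},{"dx":-0.0331,"dy":-0.0238,"dz":0,"rx":0,"ry":0,"rz":0,"hand":0.075},{"dx":-0.0331,"dy":-0.0238,"dz":0,"rx":0,"ry":0,"rz":0,"hand":0.075},{"dx":-0.0331,"dy":-0.0238,"dz":0,"rx":0,"ry":0,"rz":0,"hand":0.075},{"dx":-0.0331,"dy":-0.0238,"dz":0,"rx":0,"ry":0,"rz":0,"hand":0.075},{"dx":-0.0331,"dy":-0.0238,"dz":0,"rx":0,"ry":0,"rz":0,"hand":0.075},{"dx":-0.0331,"dy":-0.0238,"dz":0,"rx":0,"ry":0,"rz":0,"hand":0.075},{"dx":-0.0331,"dy":-0.0238,"dz":0.03,"rx":0,"ry":0,"rz":0,"hand":0.075},{"dx":0,"dy":0,"dz":0,"rx":0,"ry":0,"rz":0,"hand":0.075},{"dx":0,"dy":0,"dz":0,"rx":0,"ry":0,"rz":0,"hand":0.075},{"dx":0,"dy":0,"dz":0,"rx":0,"ry":0,"rz":0,"hand":0.075}]' | grep -E "clock|pos"; python3 -m pendant '[{"dx":0,"dy":0,"dz":0,"rx":0,"ry":0,"rz":0,"hand":0.075},{"dx":0,"dy":0,"dz":0,"rx":0,"ry":0,"rz":0,"hand":0.075},{"dx":0,"dy":0,"dz":0,"rx":0,"ry":0,"rz":0,"hand":0.075},{"dx":0,"dy":0,"dz":0,"rx":0,"ry":0,"rz":0,"hand":0.075}]' | grep -E "clock|pos";  python3 -c "
from h import *
from rig import manip
import cv2
delta([.4526,-.2619,.014],0)
d=manip.get_image('scene')['frame'][...,::-1]
cv2.imwrite('pics/s7.png',cv2.resize(d[110:280,200:440],None,fx=3.3,fy=3.3,interpolation=cv2.INTER_CUBIC))"
```

```text
clock: 21.57
position: [0.4539, -0.2546, 0.1478]
clock: 21.9
position: [0.4551, -0.2547, 0.1494]
tool delta [-0.0069 -0.0032  0.1354] fingeryaw 5.66 tilt 0.05 rz needed 5.66 clock 21.9 width 0.0751
```

View pics/s7.png

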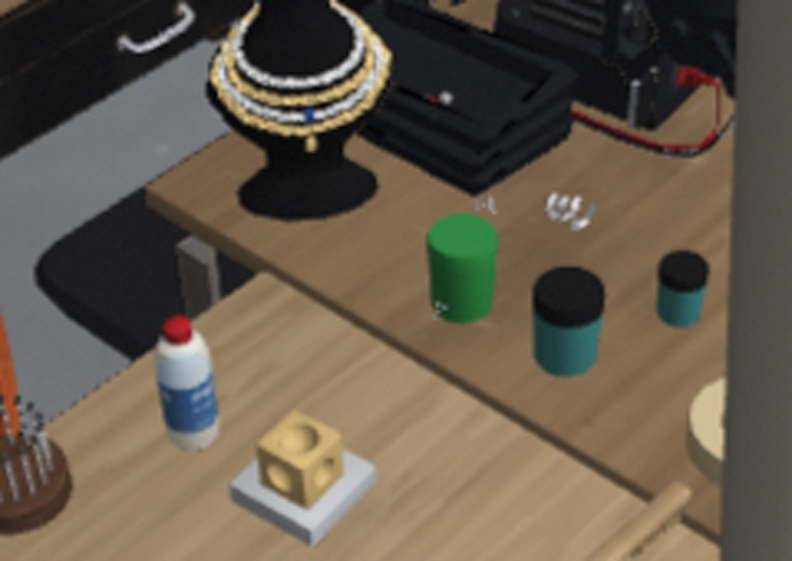

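```bash
python3 -c "
from h import *
t=ray('scene',un(177,324,3.3,(200,110)),.105);s=np.array([.5368,.0462,.1]);y=np.radians(5.6)
d=(t-s)[:2];print(t,d[0]*np.cos(y)+d[1]*np.sin(y),-d[0]*np.sin(y)+d[1]*np.cos(y))"
python3 -m pendant '[{"dx":-0.0069,"dy":-0.0032,"dz":0.034,"rx":0,"ry":0,"rz":0,"hand":0.075},{"dx":0,"dy":0,"dz":0.035,"rx":0,"ry":0,"rz":0,"hand":0.075},{"dx":0,"dy":0,"dz":0.035,"rx":0,"ry":0,"rz":0,"hand":0.075},{"dx":0,"dy":0,"dz":0.034,"rx":0,"ry":0,"rz":0,"hand":0.075},{"dx":0,"dy":0,"dz":0,"rx":0,"ry":0,"rz":0,"hand":0.075},{"dx":0,"dy":0,"dz":0,"rx":0,"ry":0,"rz":0,"hand":0.065},{"dx":0,"dy":0,"dz":0,"rx":0,"ry":0,"rz":0,"hand":0.055},{"dx":0,"dy":0,"dz":0,"rx":0,"ry":0,"rz":0,"hand":0.042},{"dx":0,"dy":0,"dz":0,"rx":0,"ry":0,"rz":0,"hand":0.025},{"dx":0,"dy":0,"dz":0,"rx":0,"ry":0,"rz":0,"hand":0.025},{"dx":0,"dy":0,"dz":0,"rx":0,"ry":0,"rz":0,"hand":0.025},{"dx":0,"dy":0,"dz":0,"rx":0,"ry":0,"rz":0,"hand":0.025}]' 20; python3 -c "
from h import *
delta([.527,.1455,.12],5.6)"
```

```text
[0.63320743 0.05791867 0.105     ] 0.09709085614616571 0.002255026689621579
clock: 22.95
position: [0.4535, -0.2638, 0.0133]
ee_rot: [0.003, 0.672, 0.741, 0.0]
contact_force: [0.3, 0.2, 6.9]
width: 0.0353
gripper_force: 19.8
tool delta [ 0.3998  0.1132 -0.1077] fingeryaw 5.56 tilt 0.30 rz needed -0.04 clock 22.95 width 0.0353
```

```bash
python3 -m pendant '[{"dx":0,"dy":0,"dz":-0.02,"rx":0,"ry":0,"rz":0,"hand":0.025},{"dx":0,"dy":0,"dz":-0.035,"rx":0,"ry":0,"rz":0,"hand":0.025},{"dx":0,"dy":0,"dz":-0.035,"rx":0,"ry":0,"rz":0,"hand":0.025},{"dx":0,"dy":0,"dz":-0.03,"rx":0,"ry":0,"rz":0,"hand":0.025}]' | grep -E "pos|width"; python3 -m pendant '[{"dx":0.0398,"dy":0.0113,"dz":0,"rx":0,"ry":0,"rz":0,"hand":0.025},{"dx":0.0398,"dy":0.0113,"dz":0,"rx":0,"ry":0,"rz":0,"hand":0.025},{"dx":0.0398,"dy":0.0113,"dz":0,"rx":0,"ry":0,"rz":0,"hand":0.025},{"dx":0.0398,"dy":0.0113,"dz":0,"rx":0,"ry":0,"rz":0,"hand":0.025},{"dx":0.0398,"dy":0.0113,"dz":0,"rx":0,"ry":0,"rz":0,"hand":0.025},{"dx":0.0398,"dy":0.0113,"dz":0,"rx":0,"ry":0,"rz":0,"hand":0.025},{"dx":0.0398,"dy":0.0113,"dz":0,"rx":0,"ry":0,"rz":0,"hand":0.025},{"dx":0.0398,"dy":0.0113,"dz":0,"rx":0,"ry":0,"rz":0,"hand":0.025},{"dx":0.0398,"dy":0.0113,"dz":0,"rx":0,"ry":0,"rz":0,"hand":0.025},{"dx":0.0398,"dy":0.0113,"dz":0,"rx":0,"ry":0,"rz":0,"hand":0.025},{"dx":0,"dy":0,"dz":0,"rx":0,"ry":0,"rz":0,"hand":0.025},{"dx":0,"dy":0,"dz":0,"rx":0,"ry":0,"rz":0,"hand":0.025}]'; python3 -m pendant '[{"dx":0,"dy":0,"dz":0.03,"rx":0,"ry":0,"rz":0,"hand":0.025},{"dx":0,"dy":0,"dz":0.03,"rx":0,"ry":0,"rz":0,"hand":0.025},{"dx":0,"dy":0,"dz":0.03,"rx":0,"ry":0,"rz":0,"hand":0.025},{"dx":0,"dy":0,"dz":0.01,"rx":0,"ry":0,"rz":0,"hand":0.025},{"dx":0,"dy":0,"dz":0,"rx":0,"ry":0,"rz":0,"hand":0.025},{"dx":0,"dy":0,"dz":0,"rx":0,"ry":0,"rz":0,"hand":0.025},{"dx":0,"dy":0,"dz":0,"rx":0,"ry":0,"rz":0,"hand":0.025},{"dx":0,"dy":0,"dz":0,"rx":0,"ry":0,"rz":0,"hand":0.025},{"dx":0,"dy":0,"dz":0,"rx":0,"ry":0,"rz":0,"hand":0.025}]'; python3 -c "
from h import *
delta([.527,.1438,.0133],5.6)"
```

```text
position: [0.452, -0.2627, 0.1338]
width: 0.0357
clock: 24.28
position: [0.5258, 0.1467, 0.1316]
ee_rot: [0.0, 0.67, 0.742, 0.0]
contact_force: [-1.2, 0.3, -1.1]
width: 0.0353
gripper_force: 20.3
clock: 25.03
position: [0.527, 0.1445, 0.0326]
ee_rot: [0.001, 0.672, 0.741, 0.001]
contact_force: [0.0, 0.8, -0.3]
width: 0.0353
gripper_force: 20.3
tool delta [-0.0007 -0.0001  0.0193] fingeryaw 5.55 tilt 0.19 rz needed -0.05 clock 25.03 width 0.0353
```

```bash
python3 -m pendant '[{"dx":-0.0007,"dy":0,"dz":0.015,"rx":0,"ry":0,"rz":0,"hand":0.025},{"dx":0,"dy":0,"dz":0,"rx":0,"ry":0,"rz":0,"hand":0.025},{"dx":0,"dy":0,"dz":0,"rx":0,"ry":0,"rz":0,"hand":0.025},{"dx":0,"dy":0,"dz":0,"rx":0,"ry":0,"rz":0,"hand":0.025},{"dx":0,"dy":0,"dz":0,"rx":0,"ry":0,"rz":0,"hand":0.025},{"dx":0,"dy":0,"dz":0,"rx":0,"ry":0,"rz":0,"hand":0.025}]'|grep -E "pos|cont"; python3 -m pendant '[{"dx":0,"dy":0,"dz":0.002,"rx":0,"ry":0,"rz":0,"hand":0.025},{"dx":0,"dy":0,"dz":0,"rx":0,"ry":0,"rz":0,"hand":0.025},{"dx":0,"dy":0,"dz":0,"rx":0,"ry":0,"rz":0,"hand":0.025},{"dx":0,"dy":0,"dz":0,"rx":0,"ry":0,"rz":0,"hand":0.025}]'|grep -E "pos|cont"; python3 -m pendant '[{"dx":0,"dy":0,"dz":0.0015,"rx":0,"ry":0,"rz":0,"hand":0.025},{"dx":0,"dy":0,"dz":0,"rx":0,"ry":0,"rz":0,"hand":0.025},{"dx":0,"dy":0,"dz":0,"rx":0,"ry":0,"rz":0,"hand":0.025},{"dx":0,"dy":0,"dz":0,"rx":0,"ry":0,"rz":0,"hand":0.025}]'|grep -E "pos|cont"
```

```text
position: [0.5263, 0.1439, 0.0166]
contact_force: [-0.2, 0.2, -0.7]
position: [0.5258, 0.1438, 0.014]
contact_force: [-0.3, -0.4, -1.2]
position: [0.5261, 0.1439, 0.0128]
contact_force: [-0.3, 0.6, 3.4]
```

```bash
python3 -m pendant '[{"dx":0,"dy":0,"dz":0,"rx":0,"ry":0,"rz":0,"hand":0.045},{"dx":0,"dy":0,"dz":0,"rx":0,"ry":0,"rz":0,"hand":0.055},{"dx":0,"dy":0,"dz":0,"rx":0,"ry":0,"rz":0,"hand":0.07},{"dx":0,"dy":0,"dz":0,"rx":0,"ry":0,"rz":0,"hand":0.07},{"dx":0,"dy":0,"dz":-0.02,"rx":0,"ry":0,"rz":0,"hand":0.07},{"dx":0,"dy":0,"dz":-0.03,"rx":0,"ry":0,"rz":0,"hand":0.07},{"dx":0,"dy":0,"dz":-0.04,"rx":0,"ry":0,"rz":0,"hand":0.07},{"dx":0,"dy":0,"dz":-0.04,"rx":0,"ry":0,"rz":0,"hand":0.07},{"dx":0,"dy":-0.03,"dz":-0.02,"rx":0,"ry":0,"rz":0,"hand":0.07},{"dx":0,"dy":-0.04,"dz":0,"rx":0,"ry":0,"rz":0,"hand":0.07},{"dx":0,"dy":-0.04,"dz":0,"rx":0,"ry":0,"rz":0,"hand":0.07},{"dx":0,"dy":-0.04,"dz":0,"rx":0,"ry":0,"rz":0,"hand":0.07}]'; python3 -m pendant '[{"dx":0,"dy":-0.04,"dz":0,"rx":0,"ry":0,"rz":0,"hand":0.07},{"dx":0,"dy":-0.03,"dz":0,"rx":0,"ry":0,"rz":0,"hand":0.07},{"dx":0,"dy":0,"dz":0,"rx":0,"ry":0,"rz":0,"hand":0.07},{"dx":0,"dy":0,"dz":0,"rx":0,"ry":0,"rz":0,"hand":0.07},{"dx":0,"dy":0,"dz":0,"rx":0,"ry":0,"rz":0,"hand":0.07},{"dx":0,"dy":0,"dz":0,"rx":0,"ry":0,"rz":0,"hand":0.07}]' | grep -E "clock|pos";python3 -c "
from rig import manip
import cv2
d=manip.get_image('top')['frame'][...,::-1]
cv2.imwrite('pics/t8.png',cv2.resize(d[150:300,140:340],None,fx=4,fy=4,interpolation=cv2.INTER_CUBIC))"
```

```text
clock: 27.2
position: [0.375, 0.129, 0.1626]
ee_rot: [0.0, 0.672, 0.741, 0.0]
contact_force: [0.3, 0.8, 0.8]
width: 0.0699
gripper_force: 0.0
clock: 27.7
position: [0.3086, 0.1227, 0.1629]
```

View pics/t8.png

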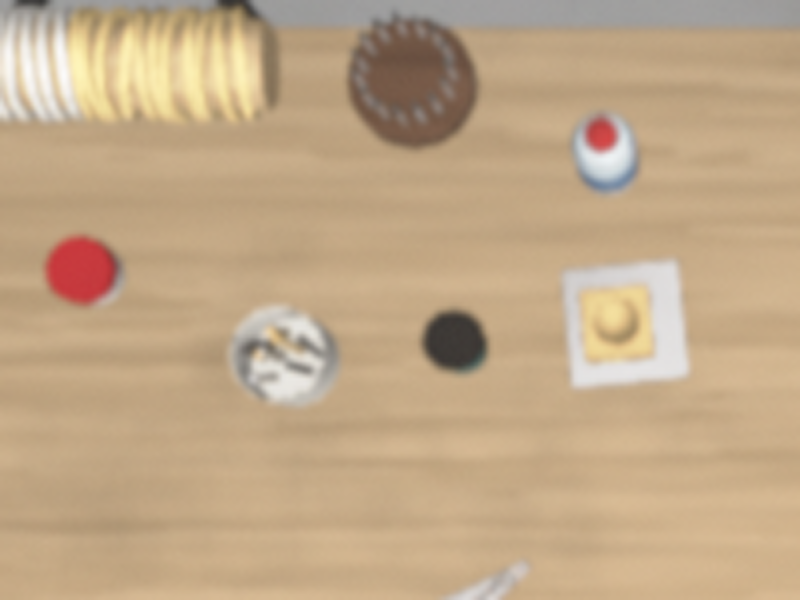

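Everything stands upright: pot lid at crop (454,340), tin rim at (281,356), bottle cap at (601,134). The cube is on the steel block at (616,323), and the squat pot hasn't moved. I'll check the numbers before handing in.

```bash
python3 -c "
from h import *
y=np.radians(5.6)
for n,u,v,z in(('pot',454,340,.046),('bottle',601,134,.105),('tin',281,356,.05),('cube',616,324,.058)):
  t=ray('top',un(u,v,4,(140,150)),z);d=t[:2]-[.5368,.0462];print(n,(d[0]*np.cos(y)+d[1]*np.sin(y)).round(4),(-d[0]*np.sin(y)+d[1]*np.cos(y)).round(4))
from rig import manip
print(manip.sign_off())"
```

```text
pot -0.0028 0.0984
bottle 0.0973 0.0005
tin -0.0027 0.1979
cube -0.0039 0.0037
the job is handed in; nothing more can be done
None
```

The bench is set up in the required order and handed in. The last picture put the doming block about 4 mm off the steel block's centre along each axis (limit 10 mm), and the tin, bottle and tall pot within 3 mm (limit 16 mm). The squat pot was not moved, and the hand-in gave no verdict.

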